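# Clear the block heater and snap its cover on

## Task

Clear the used cork stopper and the crumpled paper wad off the metal block of the block heater into the steel waste tub. Then clip the grey cover onto the block: press it straight down until both spring clips snap over its edges and it lies fully home on the block. Keep hold of it and finish while still pressing it down firmly - do not let go at the end - and leave everything else on the bench where it is.

Things in the scene. Friction and masses are not known exactly. Their poses are not given: they have to be found in the camera images.
- heater: Block heater, a white box-shaped instrument fixed to the bench, 215 x 190 mm, 75 mm high. Origin on the bench under the centre of its metal block; x points away from its front panel (display and knob), y to its left, z up. A metal block (130 mm along x, 100 mm along y) stands in its top, top face at z = 85 mm, with six guides round it and a spring clip in the middle of each y side.
- block: The metal block in the heater's top: 130 x 100 x 20 mm, dark round marks on it. Origin at the centre of its underside (65 mm above the bench); axes as the heater's. The six aluminium guides (one at each x end, two on each y side 52 mm either way of its clip) leave the cover 1.5 mm of play; upright to 9 mm above the block's top, they flare out above that and end 18 mm above it.
- seat (a point): Centre of the block's top face, 85 mm above the bench, axes as the heater's. The cover is home when its underside lies on this face, its centre over this point and its long side along the block's.
- clip_left (a joint): Spring clip on the heater's +y side, 28 mm wide, top 22 mm above the seat: 0 upright (at rest), grows when bent outwards (about 0.1 rad as the cover passes, back to 0 once snapped over it). The cover's edge meets its slanted nose with the underside about 14 mm above the seat; it snaps with the underside about 2 mm above. Both clips together resist with some 10 to 20 N, then the force drops.
- clip_right (a joint): The same clip on the heater's -y side. Each nose tip reaches 4 mm in over the cover's edge, 5.5 mm above the seat.
- cover: Grey plastic clip-on cover, 130 to 210 g: a plate 130 mm (x) x 100 mm (y), 3 mm thick along its two y edges (where the clips catch) and 8 mm thick over its middle 84 mm, with a central fin handle 50 mm along x, 18 mm thick along y, its top 44 mm above the plate's underside. It lies flat on the bench, handle up. Origin at the centre of its underside, z up. It fits either way round.
- handle (a point): Middle of the cover's fin handle, 30 mm above the plate's underside; a good place to grip, closing along the cover's y.
- stopper: Tapered cork stopper standing wide end down on the block: 27 mm across at the foot, 24 mm at the top, 38 mm high, about 18 g. Origin at the centre of its foot.
- stopper_mid (a point): Middle of the stopper, 19 mm above its foot.
- wad: Hard crumpled ball of white paper standing on the block, roughly 30 mm across (27 to 36 mm), 36 mm high, about 14 g. Origin at the centre of its underside.
- wad_mid (a point): Middle of the paper wad, 18 mm above its underside.
- tub: Open square steel waste tub fixed to the bench, 140 x 140 mm outside, 100 mm high, walls 4 mm. Origin at the centre of its underside, axes along its sides. It stands on one side of the heater, the cover on the other.
- dish: Bystander, leave alone: closed glass petri dish, 92 mm across, 17 mm high, on the bench behind the heater. Origin at the centre of its underside.
- slidebox: Bystander, leave alone: small blue plastic slide box, 87 x 38 x 32 mm. Origin at the centre of its underside.
- timer: Bystander, leave alone: white bench timer with a round dial, 90 x 70 x 70 mm. Origin at the centre of its underside.
- rack: Bystander, leave alone: white test-tube rack with tubes, 75 x 200 x 104 mm. Origin at the centre of its underside.
- reagent: Bystander, leave alone: white jar, 60 mm across, 130 mm high. Origin at the centre of its underside.
- amber: Bystander, leave alone: amber bottle, 56 mm across, 140 mm high. Origin at the centre of its underside.
- beaker: Bystander, leave alone: open glass beaker, 68 mm across, 85 mm high. Origin at the centre of its underside.

How it is judged:
By the outcome, as a careful person would: the job done as asked, in the order asked, and still so for the second after the job is handed in, while the arm keeps its last pose, push and grip.
It also fails if it takes over 70 s, if anything falls off the work surface, if the arm or the gripper's body presses on something with over 40 N, if the wrist force passes 120 N, or if a joint passes its speed limit or range.

## Robot

A 6-joint arm with a two-finger parallel gripper is mounted at the origin on the work surface. World frame = base frame: x ahead of the robot, y to its left, z up, the work surface at z = 0. Lengths are in mm, angles in rad, forces in N, time in s.
With the tool pointing down it reaches from about 350 to 975 mm from the base axis. Payload 7.1 kg.
Tool frame: the origin (TCP) lies midway between the tips of the shut fingers; the grasp point (between the pads) lies 19 mm behind it; z points along the fingers, y is the line along which they close (so a half turn about z gives the same grasp; the last joint's range is limited). The gripper opens to 88 mm and grips with 3 to 60 N. Pads are 20 mm wide; open, the fingers measure 115 mm over their backs; the gripper's body (75 mm by 178 mm) begins 61 mm behind the grasp point.
Start: joints at [-1.25, 0.423, 1.63, -0, 1.089, -0.019], TCP at [208.329, -589.24, 222.675] pointing down, gripper open.
Joint ranges: [-3, 3], [-0.9, 2.11], [0.09, 2.58], [-1.31, 4.45], [0.11, 2.69], [-2.54, 2.54]. Speed limits (rad/s): [2.39, 2.39, 3.01, 3.14, 3.14, 3.14].

## Interface

Orientations are given as [roll, pitch, yaw] about the fixed x, y, z axes, in that order (R = Rz(yaw) Ry(pitch) Rx(roll)).
In Python, from bench import manip gives the robot as it stands. The module is installed in compiled form; this text tells all that it offers.
- The arm moves only by the tool arm_command, never from a script. Its argument "deltas" is a list that holds one entry, the list of rows, each a list of 7 numbers: the turn, a rotation vector about the tool's x, y, z in degrees, then the shift along the tool's x, y, z in m, then the opening, from 0 (shut) to 1 (fully open). A call has exactly 5 rows; each row shifts and turns the commanded pose from where the row before left it, along the tool's axes as they then stand; what a row does not reach is not made up. A row lasts 1/10 s, in which the tool goes at most 50 mm and 8.59 degrees, less where a joint would pass 70% of its speed; a pose out of reach is approached as far as the arm can. A call is refused whole if a number of a shift passes 0.05 or a number of a turn 8.59, either way. A call with a gripper value outside its range is refused whole. The fingers move at their own pace and stop on an object; "squeeze" is the grip in N (left out, the last holds). Time passes only in rows, so rows that do not move let the fingers close, or fill a call up. It gives the time, the measured TCP pose, the force, the opening and the grip force at its end, in the units of the state.
- manip.get_state(): the state, without advancing time (a new reading comes with each control period).
- manip.snapshot(name): name is "scene" or "top" or "wrist"; returns a dict with "frame" (400x640x3 uint8, red, green, blue), "range_z" (400x640 float32, mm along the optical axis (not along the pixel's ray), 0 where there is no reading), "fx", "fy", "cx", "cy" (pixels), "pose" (4x4, takes a point from camera to world coordinates); the wrist camera has in their place "T_tool_cam" (4x4, takes a point from camera to tool coordinates, whose origin is the TCP and whose axes are the flange's). Camera axes: x right, y up, looking along -z (the intrinsics and any distortion apply to the point x, -y, -z); pixel columns grow to the right and rows downward; lengths in mm; the calibration is good to about 2 mm. A picture is of the moment at which its call begins: read the wrist's pose just before it.
- manip.job_done(): hands the job in; it is judged then, once.
The state is a dict: "time": time; "joints": joint angles; "joint_velocities": joint speeds; "tau": joint torques, N m; "ee_pos": TCP position; "orientation": TCP orientation; "force": force on the tool from outside, world axes, zero at the start; "ft_torque": the same for the moment, N m; "opening": finger opening in mm; "finger_force": force on a finger pad.
Only numpy, scipy, OpenCV 4.12 (cv2) and the standard library are available. Lean on these libraries where they do the work, as an engineer would, in place of code of your own. Each camera call takes 0.05 s, during which the arm holds its last target. There are 200 camera calls.

## Working session

There is one attempt and no reset: what is moved stays moved. The work goes in short steps, Python scripts to look and compute and a tool call to move; the robot and the scene stay as the last step left them, time stands still between calls to the robot, and variables do not carry over. Pictures are saved under pics/ and viewed, at most 10 in all, crops included, and the job is handed in when it is done.

Besides the shell and the picture viewer there is one more tool, called after "Emit:" as name(argument=value, ...), one argument or row to a line, values as JSON. arm_command: Moves the arm, as the interface text tells. Its arguments: {"type":"object","properties":{"deltas":{"type":"array","items":{"type":"array","items":{"type":"array","items":{"type":"number"}}}},"squeeze":{"type":"number"}},"required":["deltas"]}

```bash
mkdir -p pics; cat > h.py <<'E'
import numpy as np, cv2
from bench import manip
from scipy.spatial.transform import Rotation as Ro
def world(s,st=None):
    z=s["range_z"].astype(float); v,u=np.mgrid[:400,:640]
    P=np.stack([(u-s["cx"])/s["fx"]*z,-(v-s["cy"])/s["fy"]*z,-z],-1)
    if "pose" in s: T=np.array(s["pose"])
    else:
        W=np.eye(4);W[:3,:3]=Ro.from_euler('xyz',st["orientation"]).as_matrix();W[:3,3]=st["ee_pos"]
        T=W@np.array(s["T_tool_cam"])
    X=P@T[:3,:3].T+T[:3,3]; X[z<=0]=np.nan
    return X
def snap(n,fn=None):
    st=manip.get_state(); s=manip.snapshot(n)
    if fn: cv2.imwrite("pics/"+fn,s["frame"][:,:,::-1])
    return s,world(s,st)
E
python3 - <<'E'
from h import *
for n in("top","scene"):
    s,X=snap(n,n+"0.png"); np.save(n+"0.npy",X); np.save(n+"f.npy",s["frame"])
    print(n,s["fx"],s["cx"],np.round(s["pose"],3).tolist(),[k for k in s], np.isfinite(X[...,2]).mean())
s=manip.snapshot("wrist");print(np.round(s["T_tool_cam"],3).tolist(),s["fx"]);print(manip.get_state())
E
```

```text
top 429.7588057329807 318.6430250378582 [[0.022, 0.989, -0.144, 386.983], [-1.0, 0.019, -0.022, 18.108], [-0.019, 0.144, 0.989, 1317.534], [0.0, 0.0, 0.0, 1.0]] ['frame', 'range_z', 'fx', 'fy', 'cx', 'cy', 'pose'] 0.9958125
scene 431.53468370588297 319.5724438859576 [[0.769, -0.506, 0.392, 956.191], [0.64, 0.619, -0.456, -394.401], [-0.012, 0.601, 0.799, 843.09], [0.0, 0.0, 0.0, 1.0]] ['frame', 'range_z', 'fx', 'fy', 'cx', 'cy', 'pose'] 0.9959375
[[-0.0, 0.958, 0.286, 77.853], [1.0, 0.0, 0.0, 0.314], [0.0, 0.286, -0.958, -162.234], [0.0, 0.0, 0.0, 1.0]] 311.7281037828042
{'time': 0.15, 'joints': array([-1.24999021e+00,  4.23674650e-01,  1.63051603e+00,  2.07755925e-05,
        1.08858586e+00, -1.90206098e-02]), 'joint_velocities': array([-1.09626989e-03, -1.58810944e-03, -2.85788681e-03,  2.53943558e-04,
        6.79887083e-04, -8.61933173e-05]), 'tau': array([ 3.78404675e-04, -5.44982672e+01, -2.73918790e+01,  6.44251378e-02,
        2.04688695e-02, -9.62189006e-05]), 'ee_pos': array([ 208.20758817, -588.83863033,  222.0738066 ]), 'orientation': array([-3.14040933e+00, -4.09086984e-05,  3.39817054e-01]), 'force': array([-0.26633506,  0.26062034, -0.62882375]), 'ft_torque': array([ 0.0278685 , -0.001832  ,  0.05071643]), 'finger_force': 0.0, 'opening': 87.61432166518672}
```

View pics/top0.png

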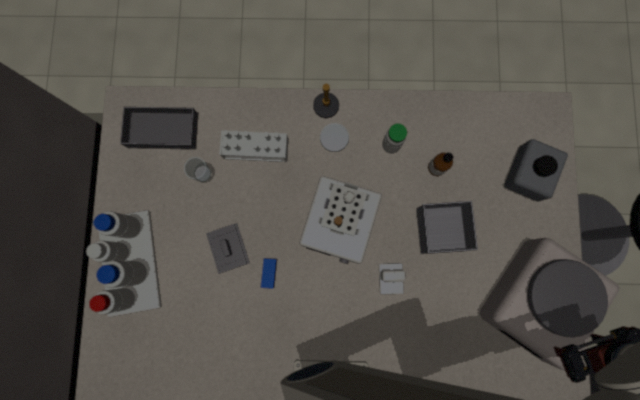

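View pics/scene0.png

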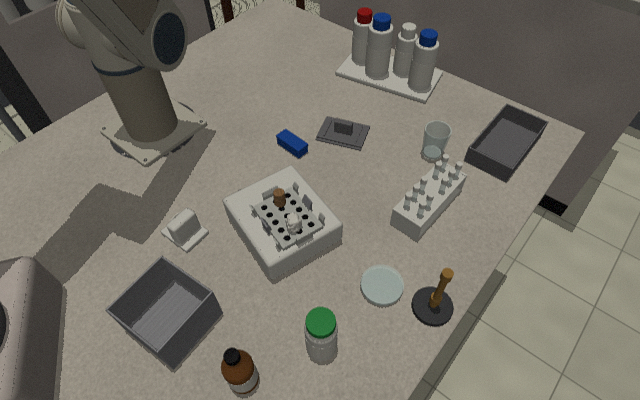

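The top view shows the heater at about (342,220), the stopper at (338,221), the wad at (348,198), the cover at (228,248) and the tub at (447,228). The scene view agrees. Next I measure them from the range data.

```bash
python3 - <<'E'
from h import *
X=np.load("top0.npy");Y=np.load("scene0.npy")
def comp(X,lo,hi,box,name):
    u0,u1,v0,v1=box; m=np.zeros((400,640),bool); m[v0:v1,u0:u1]=1
    m&=(X[...,2]>lo)&(X[...,2]<hi); p=X[m]
    r=cv2.minAreaRect(p[:,:2].astype(np.float32)); print(name,len(p),np.round(p.mean(0),1),np.round(r[0],1),np.round(r[1],1),round(r[2],1))
print("bench z",np.nanmedian(X[300:350,150:250,2]),np.nanmedian(Y[300:320,330:430,2]))
comp(X,67,82,(290,395,165,275),"heater top")
comp(X,82,89,(315,375,180,240),"block lvl")
comp(X,105,140,(325,360,180,235),"tall")
comp(X,112,140,(325,344,210,235),"stopper top")
comp(X,105,140,(340,360,185,208),"wad")
comp(X,90,110,(410,485,195,260),"tub rim")
comp(X,1,50,(200,255,220,280),"cover")
comp(X,5.5,12,(200,255,220,280),"cover mid")
comp(X,30,60,(200,255,220,280),"fin")
comp(Y,67,82,(215,350,160,290),"S heater")
comp(Y,105,140,(268,288,180,212),"S stopper")
comp(Y,103,140,(282,304,205,238),"S wad")
comp(Y,30,60,(310,375,110,150),"S fin"); comp(Y,1,50,(310,375,113,150),"S cover")
comp(Y,92,110,(100,230,250,370),"S tub")
E
```

```text
bench z 0.7854095511785317 1.9048055980098297
heater top 3067 [500.5 -15.7  75.3] [503.7 -64.5] [288.6 222.3] 73.5
block lvl 1161 [546.4 -25.1  85.5] [548.1 -25. ] [154.8 144.5] 5.8
tall 179 [553.  -25.  119.5] [551.1  -9.2] [ 76.9 144. ] 76.2
stopper top 62 [511.1  -9.5 122.9] [511.5 -10.3] [22.4 22.5] 4.3
wad 102 [578.9 -39.5 119.2] [587.6 -40.7] [48.3 29. ] 0.5
tub rim 376 [ 504.4 -328.4   98.8] [ 502.4 -326.1] [140.4 141.5] 5.1
cover 2274 [429.2 322.2   8.1] [427.9 325.2] [182.7 168.2] 2.4
cover mid 954 [430.6 322.4   8.5] [427.8 324.3] [182.3 161.2] 2.4
fin 118 [431.6 321.9  43. ] [432.1 323.2] [50.3 18.4] 23.7
S heater 3972 [519.3 -31.8  75.6] [520.2 -20.7] [189.  216.4] 73.9
S stopper 141 [513.6 -13.6 119.4] [501.6  -8.8] [24.  46.9] 73.6
S wad 212 [583.5 -44.7 117.1] [590.1 -43.5] [33.  50.1] 85.0
S fin 153 [433.4 319.   41.2] [431.4 322.1] [49.4 22.9] 21.9
S cover 1961 [431.6 320.2   9.5] [425.2 328.2] [185.5 149.6] 39.2
S tub 1047 [ 513.1 -329.2   98.8] [ 562.5 -322.8] [264.5 141. ] 4.6
```

Emit:
arm_command(
  deltas=[
    [[0,0,7.1,0,0,0,1],[0,0,7.1,0,0,0,1],[0,0,7.1,0,0,0,1],[0,0,7.1,0,0,0,1],[0,0,7.1,0,0,0,1]],
  ],
)

```text
time: 0.65
ee_pos: [208.3, -589.0, 222.3]
orientation: [-3.141, 0.0, -0.285]
force: [0.3, 0.1, 1.1]
opening: 87.5
finger_force: 0.0
```

Emit:
arm_command(
  deltas=[
    [[0,0,0,0.0114,-0.0424,0,1],[0,0,0,0.0114,-0.0424,0,1],[0,0,0,0.0114,-0.0424,0,1],[0,0,0,0.0114,-0.0424,0,1],[0,0,0,0.0114,-0.0424,0,1]],
  ],
)

```text
time: 1.15
ee_pos: [322.1, -399.6, 222.5]
orientation: [-3.141, 0.0, -0.28]
force: [1.5, -0.8, 0.2]
opening: 88.1
finger_force: 0.0
```

Emit:
arm_command(
  deltas=[
    [[0,0,0,0.0114,-0.0424,0,1],[0,0,0,0.0114,-0.0424,0,1],[0,0,0,0.0114,-0.0424,0,1],[0,0,0,0.0114,-0.0424,0,1],[0,0,0,0.0114,-0.0424,0,1]],
  ],
)

```text
time: 1.65
ee_pos: [435.5, -211.5, 222.7]
orientation: [3.142, 0.0, -0.28]
force: [-0.1, -0.4, 0.1]
opening: 87.5
finger_force: 0.0
```

Emit:
arm_command(
  deltas=[
    [[0,0,0,0.0114,-0.0424,0,0.5],[0,0,0,0.0114,-0.0424,0,0.5],[0,0,0,0.0114,-0.0424,0,0.5],[0,0,0,0.0114,-0.0424,0,0.5],[0,0,0,0.0114,-0.0424,0,0.5]],
  ],
)

```text
time: 2.15
ee_pos: [548.9, -23.4, 222.6]
orientation: [3.141, 0.0, -0.28]
force: [1.1, -0.9, -0.2]
opening: 51.3
finger_force: 0.0
```

```bash
python3 - <<'E'
from h import *
snap("top")
s,X=snap("wrist","w1.png"); np.save("w1.npy",X); print(manip.get_state()["ee_pos"])
E
```

```text
[550.56879188 -21.35376361 222.65386113]
```

View pics/w1.png

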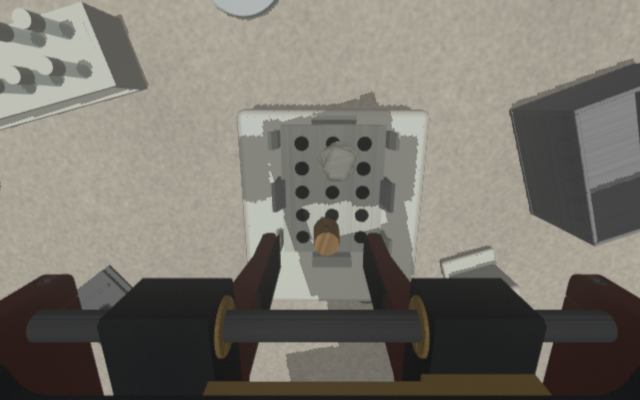

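The wrist view shows the block with its hole grid, columns at u=302 to 364 and rows at v=144 to 237. The stopper is at (327,237), the wad at (338,162), and the heater is aligned with the tool. I'll use the holes to find the block's pose.

```bash
cat >> h.py <<'E'
def ray(s,st,uv,zp):
    W=np.eye(4);W[:3,:3]=Ro.from_euler('xyz',st["orientation"]).as_matrix();W[:3,3]=st["ee_pos"]
    T=np.array(s["pose"]) if "pose" in s else W@np.array(s["T_tool_cam"])
    uv=np.atleast_2d(uv).astype(float)
    d=np.stack([(uv[:,0]-s["cx"])/s["fx"],-(uv[:,1]-s["cy"])/s["fy"],-np.ones(len(uv))],-1)@T[:3,:3].T
    return T[:3,3]+d*((zp-T[2,3])/d[:,2])[:,None]
def goto(p,yaw):
    st=manip.get_state(); R=Ro.from_euler('xyz',st["orientation"]); d=np.array(p)-st["ee_pos"]
    print("shift tool mm",np.round(R.inv().apply(d),1),"turn",np.round((R.inv()*Ro.from_euler('xyz',[np.pi,0,yaw])).as_rotvec(degrees=True),2))
E
python3 - <<'E'
from h import *
st=manip.get_state(); s,X=snap("wrist")
g=s["frame"].max(2); m=((g<48)*255).astype(np.uint8); m[:,:285]=0;m[:,380:]=0;m[:130]=0;m[250:]=0
n,l,q,c=cv2.connectedComponentsWithStats(m)
for i in range(1,n):
    if q[i,4]>30: print(q[i],np.round(c[i],1),np.round(ray(s,st,c[i],85)[0],1))
for nm,b,lo,hi in(("stop",(305,345,210,262),121,126),("wad",(318,360,138,185),102,124),("block",(285,380,125,250),83.5,87),("heater",(230,440,95,300),72,78)):
    mm=np.zeros((400,640),bool);mm[b[2]:b[3],b[0]:b[1]]=1;mm&=(X[...,2]>lo)&(X[...,2]<hi);p=X[mm]
    r=cv2.minAreaRect(p[:,:2].astype(np.float32));print(nm,len(p),np.round(p.mean(0),1),np.round(r[0],1),np.round(r[1],1),round(r[2],1))
E
```

```text
[292 136  13  13 117] [298.  142.1] [601.  -13.1  85. ]
[324 137  11   7  40] [328.1 139.2] [595.8 -41.3  85. ]
[355 137  13  12 120] [361.2 142.5] [584.3 -70.7  85. ]
[293 161  12  12 111] [298.4 166.9] [578.   -6.4  85. ]
[355 162  12  12 114] [360.2 167.5] [561.2 -64.1  85. ]
[293 186  12  11 105] [298.7 190.9] [5.548e+02 4.000e-01 8.500e+01]
[323 186  12  11 107] [328.8 191.1] [546.5 -28.4  85. ]
[354 186  11  11 103] [359.1 191.2] [538.2 -57.3  85. ]
[294 209  10  11  86] [298.6 213.9] [531.7   7.6  85. ]
[294 231  12  10  90] [299.4 235.6] [508.7  13.7  85. ]
[352 232  18  18 152] [360.3 239.6] [487.1 -46.1  85. ]
stop 487 [510.8 -12.5 123.2] [510.2 -12.3] [23.2 23.2] 9.8
wad 1089 [579.6 -42.4 118.7] [577.6 -42.2] [32.3 31.6] 67.3
block 9321 [551.5 -31.5  85.4] [545.9 -31.6] [ 97.9 127.7] 74.2
heater 14416 [531.5 -23.9  75.1] [520.  -21.2] [186.8 210. ] 74.2
```

```bash
python3 - <<'E'
from h import *
goto((510.5,-12.3,93),-0.281); print(manip.get_state()["opening"])
E
```

```text
shift tool mm [-4.000e+01  1.000e-01  1.294e+02] turn [0.   0.01 0.29]
44.18248776983111
```

Emit:
arm_command(
  deltas=[
    [[0,0,0,-0.04,0,0,0.5],[0,0,0,0,0,0.04,0.5],[0,0,0,0,0,0.04,0.5],[0,0,0,0,0,0.03,0.5],[0,0,0,0,0,0.019,0.5]],
  ],
)

```text
time: 2.8
ee_pos: [507.7, -15.2, 91.6]
orientation: [3.141, 0.003, -0.281]
force: [0.2, -0.6, 0.9]
opening: 43.8
finger_force: 0.0
```

Emit:
arm_command(
  deltas=[
    [[0,0,0,0,0,0,0.5],[0,0,0,0,0,0,0.2],[0,0,0,0,0,0,0.2],[0,0,0,0,0,0,0.2],[0,0,0,0,0,0,0.2]],
  ],
  squeeze=15,
)

```text
time: 3.3
ee_pos: [510.8, -14.4, 94.9]
orientation: [-3.141, -0.002, -0.28]
force: [-1.0, -2.0, 6.3]
opening: 25.3
finger_force: 15.1
```

Emit:
arm_command(
  deltas=[
    [[0,0,0,0,0,-0.03,0.1],[0,0,0,0,0,-0.04,0.1],[0,0,0,0,0,-0.04,0.1],[0,0,0,0.0113,0.0433,0,0.1],[0,0,0,0.0113,0.0433,0,0.1]],
  ],
)

```text
time: 3.8
ee_pos: [508.9, -103.9, 206.1]
orientation: [-3.141, -0.005, -0.276]
force: [2.2, -0.4, -0.3]
opening: 25.2
finger_force: 15.0
```

Emit:
arm_command(
  deltas=[
    [[0,0,0,0.0113,0.0433,0,0.1],[0,0,0,0.0113,0.0433,0,0.1],[0,0,0,0.0113,0.0433,0,0.1],[0,0,0,0.0113,0.0433,0,0.1],[0,0,0,0.0113,0.0433,0,0.1]],
  ],
)

```text
time: 4.3
ee_pos: [501.9, -329.1, 204.2]
orientation: [3.141, -0.001, -0.28]
force: [0.6, -0.1, 0.2]
opening: 24.9
finger_force: 15.0
```

Emit:
arm_command(
  deltas=[
    [[0,0,0,0,0,0.04,0.1],[0,0,0,0,0,0.04,0.1],[0,0,0,0,0,0.04,0.1],[0,0,0,0,0,0.03,0.1],[0,0,0,0,0,0,0.1]],
  ],
)

```text
time: 4.8
ee_pos: [499.6, -325.5, 50.1]
orientation: [-3.139, 0.007, -0.28]
force: [0.7, -0.4, 0.5]
opening: 25.0
finger_force: 15.0
```

Emit:
arm_command(
  deltas=[
    [[0,0,0,0,0,0,0.5],[0,0,0,0,0,0,0.5],[0,0,0,0,0,0,0.5],[0,0,0,0,0,-0.03,0.5],[0,0,0,0,0,-0.04,0.5]],
  ],
)

```text
time: 5.3
ee_pos: [501.4, -326.7, 124.2]
orientation: [-3.141, 0.002, -0.28]
force: [1.1, -0.4, 0.8]
opening: 44.1
finger_force: 0.0
```

Emit:
arm_command(
  deltas=[
    [[0,0,0,0,0,-0.04,0.55],[0,0,0,0,0,-0.04,0.55],[0,0,0,-0.0008,-0.0422,0,0.55],[0,0,0,-0.0008,-0.0422,0,0.55],[0,0,0,-0.0008,-0.0422,0,0.55]],
  ],
)

```text
time: 5.8
ee_pos: [535.6, -204.1, 206.0]
orientation: [3.141, -0.004, -0.281]
force: [0.1, -1.0, 0.3]
opening: 48.3
finger_force: 0.0
```

Emit:
arm_command(
  deltas=[
    [[0,0,0,-0.0008,-0.0422,0,0.55],[0,0,0,-0.0008,-0.0422,0,0.55],[0,0,0,-0.0008,-0.0422,0,0.55],[0,0,0,-0.0008,-0.0422,0,0.55],[0,0,0,0,0,0,0.55]],
  ],
)

```text
time: 6.3
ee_pos: [579.8, -37.7, 205.4]
orientation: [-3.14, -0.003, -0.275]
force: [0.9, -0.3, -0.1]
opening: 48.1
finger_force: 0.0
```

```bash
python3 - <<'E'
from h import *
goto((578.5,-42.3,91),-0.281); st=manip.get_state();print(st["opening"])
s,X=snap("wrist","w2.png")
m=(X[...,2]>102)&(X[...,2]<124)&(np.hypot(X[...,0]-578,X[...,1]+42)<25);p=X[m]
print(len(p),np.round(p.mean(0),1),cv2.minAreaRect(p[:,:2].astype(np.float32)))
t,Y=snap("top");np.save("t2.npy",Y)
m=(Y[...,2]>8)&(Y[...,2]<60)&(np.hypot(Y[...,0]-503,Y[...,1]+327)<55);print("tub inner",m.sum(),np.round(np.nanmean(Y[m],0),1))
m=(Y[...,2]>105)&(Y[...,2]<124)&(np.hypot(Y[...,0]-511,Y[...,1]+12)<20);print("stopper still there",m.sum())
E
```

```text
shift tool mm [ -0.4   5.  114.4] turn [-0.09 -0.17  0.33]
48.108465596227795
1164 [580.7 -42.8 118.2] ((578.497802734375, -42.16266632080078), (34.083953857421875, 30.399188995361328), 70.4752426147461)
tub inner 151 [ 499.6 -327.3   23.4]
stopper still there 0
```

```bash
python3 - <<'E'
from h import *
goto((578.5,-42.3,91),-0.281)
E
```

```text
shift tool mm [ -0.2   1.2 113.9] turn [-0.   -0.11  0.2 ]
```

Emit:
arm_command(
  deltas=[
    [[0,0,0,0,0.001,0.035,0.55],[0,0,0,0,0,0.035,0.55],[0,0,0,0,0,0.03,0.55],[0,0,0,0,0,0.014,0.55],[0,0,0,0,0,0,0.55]],
  ],
)

```text
time: 6.9
ee_pos: [576.8, -43.8, 88.4]
orientation: [3.141, 0.003, -0.281]
force: [0.1, -0.6, 0.4]
opening: 48.2
finger_force: 0.0
```

Emit:
arm_command(
  deltas=[
    [[0,0,0,0,0,0,0.2],[0,0,0,0,0,0,0.2],[0,0,0,0,0,0,0.2],[0,0,0,0,0,0,0.2],[0,0,0,0,0,0,0.2]],
  ],
)

```text
time: 7.4
ee_pos: [579.3, -43.1, 91.3]
orientation: [-3.141, -0.003, -0.28]
force: [0.0, -0.5, 7.6]
opening: 34.7
finger_force: 15.0
```

Emit:
arm_command(
  deltas=[
    [[0,0,0,0,0,-0.03,0.1],[0,0,0,0,0,-0.04,0.1],[0,0,0,0,0,-0.04,0.1],[0,0,0,0.0007,0.042,0,0.1],[0,0,0,0.0007,0.042,0,0.1]],
  ],
)

```text
time: 7.9
ee_pos: [557.3, -124.1, 202.0]
orientation: [-3.141, -0.004, -0.277]
force: [-0.1, -0.1, -0.1]
opening: 34.7
finger_force: 15.0
```

Emit:
arm_command(
  deltas=[
    [[0,0,0,0.0007,0.042,0,0.1],[0,0,0,0.0007,0.042,0,0.1],[0,0,0,0.0007,0.042,0,0.1],[0,0,0,0.0007,0.042,0,0.1],[0,0,0,0.0007,0.042,0,0.1]],
  ],
)

```text
time: 8.4
ee_pos: [501.0, -328.2, 200.2]
orientation: [3.142, -0.001, -0.28]
force: [0.7, 0.5, 0.4]
opening: 34.8
finger_force: 15.0
```

Emit:
arm_command(
  deltas=[
    [[0,0,0,0,0,0.04,0.1],[0,0,0,0,0,0.04,0.1],[0,0,0,0,0,0.04,0.1],[0,0,0,0,0,0.01,0.1],[0,0,0,0,0,0,0.1]],
  ],
)

```text
time: 8.9
ee_pos: [500.9, -326.0, 68.7]
orientation: [-3.141, 0.003, -0.28]
force: [-0.2, 0.5, -0.1]
opening: 34.8
finger_force: 15.0
```

Emit:
arm_command(
  deltas=[
    [[0,0,0,0,0,0,0.6],[0,0,0,0,0,0,0.6],[0,0,0,0,0,0,0.6],[0,0,0,0,0,-0.03,0.6],[0,0,0,0,0,-0.04,0.6]],
  ],
)

```text
time: 9.4
ee_pos: [500.7, -326.0, 139.7]
orientation: [-3.141, 0.003, -0.28]
force: [0.1, 0.2, 0.9]
opening: 52.4
finger_force: 0.0
```

Emit:
arm_command(
  deltas=[
    [[0,0,0,0,0,-0.04,0.6],[0,0,0,0,0,-0.04,0.6],[0,0,0,0,0,-0.02,0.6],[0,0,0,0,0,0,0.6],[0,0,0,0,0,0,0.6]],
  ],
)

```text
time: 9.9
ee_pos: [501.6, -326.6, 240.2]
orientation: [3.141, -0.001, -0.28]
force: [-0.1, -0.1, -0.5]
opening: 52.5
finger_force: 0.0
```

```bash
python3 - <<'E'
from h import *
s,X=snap("wrist","w3.png")
t,Y=snap("top");st=manip.get_state();print(st["ee_pos"],st["opening"])
for c in((578,-42),(511,-12)):
  m=(Y[...,2]>103)&(Y[...,2]<124)&(np.hypot(Y[...,0]-c[0],Y[...,1]-c[1])<20);print(m.sum())
# cover fin from top again
m=(Y[...,2]>38)&(Y[...,2]<50)&(np.hypot(Y[...,0]-432,Y[...,1]-322)<45);print(cv2.minAreaRect(Y[m][:,:2].astype(np.float32)))
goto((432,322,222),0.41)
E
```

```text
[ 500.83419039 -326.16299397  238.39147131] 52.567215429145605
0
0
((432.2750244140625, 322.9886474609375), (50.14912796020508, 18.433507919311523), 22.16511344909668)
shift tool mm [-245.1 -603.9   17.3] turn [ -0.08   0.1  -39.52]
```

View pics/w3.png

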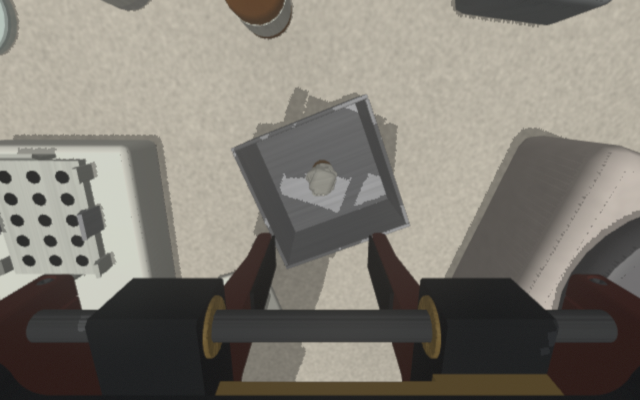

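Both pieces lie in the tub at (322,178) and the block is bare. Next is the cover.

Emit:
arm_command(
  deltas=[
    [[0,0,0,-0.0175,-0.0431,0,0.6],[0,0,0,-0.0175,-0.0431,0,0.6],[0,0,0,-0.0175,-0.0431,0,0.6],[0,0,0,-0.0175,-0.0431,0,0.6],[0,0,0,-0.0175,-0.0431,0,0.6]],
  ],
)

```text
time: 10.5
ee_pos: [475.6, -93.6, 238.1]
orientation: [3.142, 0.003, -0.28]
force: [1.2, -0.2, -0.0]
opening: 52.7
finger_force: 0.0
```

Emit:
arm_command(
  deltas=[
    [[0,0,0,-0.0175,-0.0431,0,0.6],[0,0,0,-0.0175,-0.0431,0,0.6],[0,0,0,-0.0175,-0.0431,0,0.6],[0,0,0,-0.0175,-0.0431,0,0.6],[0,0,0,-0.0175,-0.0431,0,0.6]],
  ],
)

```text
time: 11.0
ee_pos: [451.1, 137.4, 238.3]
orientation: [3.14, 0.002, -0.28]
force: [1.0, 0.3, 0.0]
opening: 52.5
finger_force: 0.0
```

Emit:
arm_command(
  deltas=[
    [[0,0,0,-0.0175,-0.0431,0,0.6],[0,0,0,-0.0175,-0.0431,0,0.6],[0,0,0,-0.0175,-0.0431,0,0.6],[0,0,0,-0.0175,-0.0431,0,0.6],[0,0,0,0,0,0,0.6]],
  ],
)

```text
time: 11.5
ee_pos: [431.6, 325.1, 238.1]
orientation: [3.141, 0.002, -0.275]
force: [-0.1, -0.8, -0.2]
opening: 52.5
finger_force: 0.0
```

Emit:
arm_command(
  deltas=[
    [[0,0,-7.8,0,0,0,0.6],[0,0,-7.8,0,0,0,0.6],[0,0,-7.8,0,0,0,0.6],[0,0,-7.8,0,0,0,0.6],[0,0,-7.8,0,0,0,0.6]],
  ],
)

```text
time: 12.0
ee_pos: [432.2, 319.6, 238.1]
orientation: [3.141, 0.003, 0.406]
force: [-0.5, 0.9, -1.1]
opening: 52.8
finger_force: 0.0
```

```bash
python3 - <<'E'
from h import *
snap("top");snap("top")
st=manip.get_state();s,X=snap("wrist","w4.png");np.save("w4.npy",X);print(st["ee_pos"],st["orientation"],st["joints"])
for nm,lo,hi,r in(("fin",40,49,45),("plate",2.3,13,90),("mid",6,13,90)):
  m=(X[...,2]>lo)&(X[...,2]<hi)&(np.hypot(X[...,0]-432,X[...,1]-322)<r);p=X[m]
  q=cv2.minAreaRect(p[:,:2].astype(np.float32));print(nm,len(p),np.round(p.mean(0),1),np.round(q[0],1),np.round(q[1],1),q[2])
E
```

```text
[432.27403275 319.71208033 238.30188388] [3.14083419e+00 2.66610534e-03 4.01575253e-01] [ 6.14782349e-01  2.77616478e-01  1.80744320e+00 -2.03159133e-04
  1.05929921e+00  1.78410210e+00]
fin 626 [430.8 321.3  44. ] [430.2 320.9] [49.2 17.7] 22.590246200561523
plate 6996 [433.3 322.5   7.6] [431.3 326.2] [164.2 170.6] 16.549448013305664
mid 5835 [433.6 322.4   8.5] [429.8 320.9] [129.9  84. ] 20.516956329345703
```

View pics/w4.png

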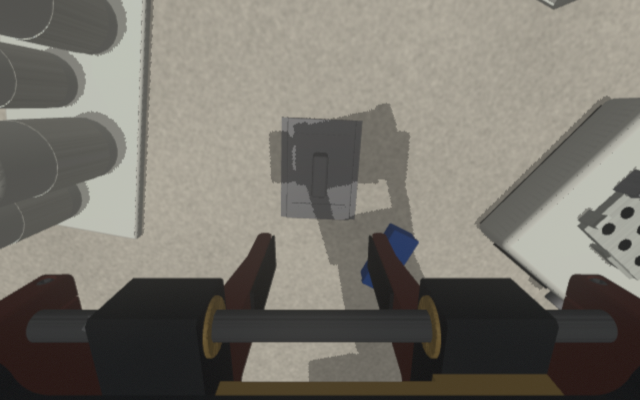

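The cover is at about (320,168) in the wrist view, turned about 3° clockwise from the tool. I'll refine its yaw by fitting edge lines.

```bash
python3 - <<'E'
from h import *
X=np.load("w4.npy");c=np.array([430.2,320.9])
for nm,lo,hi,hx,hy in(("fin",40,49,30,15),("mid",5.8,14,75,60)):
  m=(X[...,2]>lo)&(X[...,2]<hi)&(np.hypot(X[...,0]-c[0],X[...,1]-c[1])<90);P=X[m][:,:2]
  a=np.radians(21)
  for it in range(3):
    R=np.array([[np.cos(a),np.sin(a)],[-np.sin(a),np.cos(a)]]);L=(P-c)@R.T
    L=L[(abs(L[:,0])<hx)&(abs(L[:,1])<hy)]
    lim=L[:,0].max()*.85; b=np.arange(-lim,lim,2.5); k=np.digitize(L[:,0],b)
    up=[(L[k==i,0].mean(),L[k==i,1].max(),L[k==i,1].min()) for i in range(1,len(b)) if (k==i).sum()>3]
    up=np.array(up); s1=np.polyfit(up[:,0],up[:,1],1);s2=np.polyfit(up[:,0],up[:,2],1)
    lim=L[:,1].max()*.85
    if it<2:a+=np.arctan((s1[0]+s2[0])/2)
  print(nm,np.degrees(a),s1,s2,"x ends",np.percentile(L[:,0],[.3,99.7]), "centre",c+R.T@[np.mean(np.percentile(L[:,0],[.3,99.7])),(s1[1]+s2[1])/2])
goto((430.5,321.3,28),np.radians(20.5))
E
```

```text
fin 20.72480163304766 [-1.28025820e-03  8.44869612e+00] [ 1.25088404e-03 -8.31945318e+00] x ends [-24.37806844  24.5208853 ] centre [430.24391943 320.98570987]
mid 20.42147454587899 [6.12426819e-04 4.13884316e+01] [-6.12167357e-04 -4.11861796e+01] x ends [-64.76917441  64.17632931] centre [429.88692201 320.8913416 ]
shift tool mm [ -0.6  -2.2 210.5] turn [0.04 0.14 2.27]
```

Emit:
arm_command(
  deltas=[
    [[0,0.14,2.3,0,0,0,0.5],[0,0,0,-0.0015,-0.0019,0.05,0.5],[0,0,0,0,0,0.05,0.5],[0,0,0,0,0,0.05,0.5],[0,0,0,0,0,0.02,0.5]],
  ],
)

```text
time: 12.65
ee_pos: [428.4, 319.9, 65.1]
orientation: [3.14, 0.005, 0.357]
force: [0.3, 0.4, 0.1]
opening: 43.6
finger_force: 0.0
```

Emit:
arm_command(
  deltas=[
    [[0,0,0,0,0,0,0.5],[0,0,0,0,0,0,0.5],[0,0,0,0,0,0,0.5],[0,0,0,0,0,0,0.5],[0,0,0,0,0,0,0.5]],
  ],
)

```text
time: 13.15
ee_pos: [431.8, 322.7, 71.1]
orientation: [-3.141, -0.005, 0.36]
force: [0.3, -0.1, -0.5]
opening: 44.2
finger_force: 0.0
```

```bash
python3 - <<'E'
from h import *
goto((430.2,321,14),np.radians(20.5))
E
```

```text
shift tool mm [-2.4  1.1 57.1] turn [-0.04 -0.28  0.15]
```

```bash
python3 - <<'E'
from h import *
for i in range(6):
    snap("top"); st=manip.get_state(); print(np.round(st["ee_pos"],1),np.round(st["orientation"],4))
goto((430.2,321,14),np.radians(20.5))
E
```

```text
[431.6 322.6  70.9] [-3.141  -0.0044  0.3604]
[431.5 322.6  70.6] [-3.1411 -0.004   0.3605]
[431.4 322.5  70.4] [-3.1412 -0.0036  0.3606]
[431.3 322.4  70.2] [-3.1413 -0.0033  0.3606]
[431.2 322.4  70.1] [-3.1414e+00 -2.9000e-03  3.6080e-01]
[431.2 322.3  69.9] [-3.1415e+00 -2.8000e-03  3.6070e-01]
shift tool mm [-1.5  0.9 55.9] turn [-0.01 -0.16  0.17]
```

Emit:
arm_command(
  deltas=[
    [[0,0,0,-0.0005,0.0003,0.015,0.5],[0,0,0,0,0,0.015,0.5],[0,0,0,0,0,0.014,0.5],[0,0,0,0,0,0.008,0.5],[0,0,0,0,0,0.002,0.5]],
  ],
)

```text
time: 13.95
ee_pos: [430.1, 321.3, 14.3]
orientation: [3.141, -0.0, 0.361]
force: [-0.2, 0.7, 0.1]
opening: 43.7
finger_force: 0.0
```

Emit:
arm_command(
  deltas=[
    [[0,0,0,0,0,0,0.5],[0,0,0,0,0,0,0.5],[0,0,0,0,0,0,0.5],[0,0,0,0,0,0,0.5],[0,0,0,0,0,0,0.5]],
  ],
)

```text
time: 14.45
ee_pos: [431.1, 322.0, 16.1]
orientation: [-3.141, -0.003, 0.361]
force: [-0.6, -0.2, 0.8]
opening: 43.8
finger_force: 0.0
```

Emit:
arm_command(
  deltas=[
    [[0,0,0,0,0,0,0.1],[0,0,0,0,0,0,0.1],[0,0,0,0,0,0,0.1],[0,0,0,0,0,0,0.1],[0,0,0,0,0,0,0.1]],
  ],
  squeeze=50,
)

```text
time: 14.95
ee_pos: [430.8, 321.8, 15.7]
orientation: [-3.142, -0.002, 0.361]
force: [-0.2, -1.0, 0.5]
opening: 17.7
finger_force: 50.0
```

Emit:
arm_command(
  deltas=[
    [[0,0,0,0,0,-0.03,0.1],[0,0,0,0,0,-0.04,0.1],[0,0,0,0,0,-0.045,0.1],[0,0,0,0,0,-0.045,0.1],[0,0,0,0,0,-0.045,0.1]],
  ],
)

```text
time: 15.45
ee_pos: [429.8, 321.3, 222.2]
orientation: [3.141, -0.002, 0.361]
force: [0.8, 0.4, -1.9]
opening: 17.9
finger_force: 50.0
```

Emit:
arm_command(
  deltas=[
    [[0,0,7.3,0,0,0,0.1],[0,0,7.3,0,0,0,0.1],[0,0,7.3,0,0,0,0.1],[0,0,7.3,0,0,0,0.1],[0,0,7.4,0,0,0,0.1]],
  ],
)

```text
time: 15.95
ee_pos: [430.0, 321.4, 220.4]
orientation: [-3.141, -0.001, -0.283]
force: [0.9, -0.5, -1.4]
opening: 17.4
finger_force: 50.0
```

```bash
python3 - <<'E'
from h import *
goto((547.5,-28.3,175),np.radians(-16.1)); st=manip.get_state();print(st["ee_pos"],st["opening"],st["force"])
E
```

```text
shift tool mm [210.5 302.9  45.4] turn [-0.05 -0.08 -0.14]
[430.01395202 321.38649191 220.40990246] 17.419893167584224 [ 0.92047252 -0.53359591 -1.39111536]
```

Emit:
arm_command(
  deltas=[
    [[0,0,0,0.0143,0.0433,0,0.1],[0,0,0,0.0143,0.0433,0,0.1],[0,0,0,0.0143,0.0433,0,0.1],[0,0,0,0.0143,0.0433,0,0.1],[0,0,0,0.0143,0.0433,0,0.1]],
  ],
)

```text
time: 16.45
ee_pos: [439.1, 92.2, 220.4]
orientation: [-3.14, -0.002, -0.277]
force: [0.4, -0.0, -2.1]
opening: 17.5
finger_force: 50.0
```

Emit:
arm_command(
  deltas=[
    [[0,0,0,0.0143,0.0433,0.015,0.1],[0,0,0,0.0143,0.0433,0.015,0.1],[0,0,0,0,0,0.015,0.1],[0,0,0,0,0,0,0.1],[0,0,0,0,0,0,0.1]],
  ],
)

```text
time: 16.95
ee_pos: [443.3, 2.9, 175.4]
orientation: [-3.14, -0.001, -0.278]
force: [0.2, -0.6, -1.6]
opening: 17.5
finger_force: 50.0
```

Emit:
arm_command(
  deltas=[
    [[0,0,0,0,0,0,0.1],[0,0,0,0,0,0,0.1],[0,0,0,0,0,0,0.1],[0,0,0,0,0,0,0.1],[0,0,0,0,0,0,0.1]],
  ],
)

```text
time: 17.45
ee_pos: [443.7, 3.1, 175.7]
orientation: [-3.14, -0.002, -0.277]
force: [-0.1, -0.5, -2.3]
opening: 17.9
finger_force: 50.0
```

```bash
python3 - <<'E'
from h import *
st=manip.get_state();s,X=snap("wrist","w5.png");np.save("w5.npy",X)
print(st["ee_pos"],st["orientation"]);goto((547.5,-28.3,175),np.radians(-16.1))
W=Ro.from_euler('xyz',st["orientation"]);L=W.inv().apply((X-st["ee_pos"]).reshape(-1,3)).reshape(X.shape)  # tool coords
np.save("L5.npy",L)
m=(L[...,2]>2)&(L[...,2]<20)&(abs(L[...,1])<60)&(abs(L[...,0])<75)
m[300:]=0;p=L[m];print(len(p),p.min(0),p.max(0),np.percentile(p[:,2],[5,50,95]))
q=cv2.cvtColor(s["frame"],cv2.COLOR_RGB2GRAY)
mm=((s["frame"].max(2)<60)*255).astype(np.uint8);n,l,t,c=cv2.connectedComponentsWithStats(mm)
for i in range(1,n):
    if 60<t[i,4]<400 and t[i,3]<26: print(t[i],np.round(c[i],1),np.round(ray(s,st,c[i],85)[0],1))
E
```

```text
[443.66509907   3.07624452 175.65999796] [-3.13999443e+00 -2.31045178e-03 -2.77388940e-01]
shift tool mm [108.5   1.6   0.8] turn [-0.09 -0.12  0.19]
20161 [-25.8053464  -49.54286378   2.11816193] [64.20316233 51.05883336 14.49442805] [ 6.17721286  7.67448936 12.83860017]
[278 124  16   9 121] [285.5 128.5] [510.9  13.   85. ]
[316 124  16   9 120] [323.4 128.5] [502.7 -15.9  85. ]
[353 124  17  10 118] [361.2 128.6] [494.4 -44.7  85. ]
[304 209  35  20 353] [321.3 216.4] [432.1   5.9  85. ]
```

View pics/w5.png

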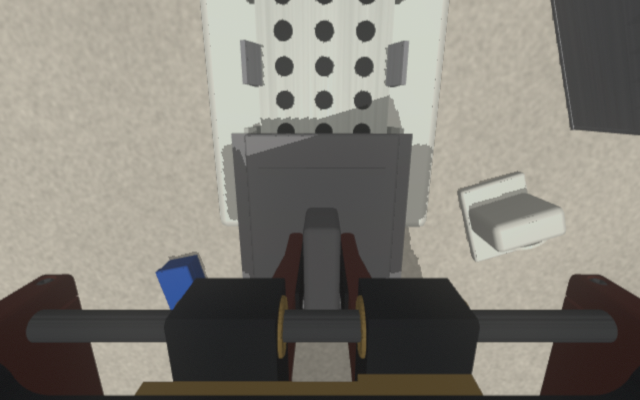

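The cover is held level with its front edge at row 133, and the hole rows at v=31, 66 and 100 lie ahead of it. I'll work out the remaining offset inside this one view.

```bash
python3 - <<'E'
from h import *
L=np.load("L5.npy"); st=manip.get_state(); s,X=snap("wrist")
g=s["frame"].max(2).copy(); mm=((g<110)*255).astype(np.uint8); mm[:, :268]=0;mm[:,380:]=0;mm[114:]=0
n,l,t,c=cv2.connectedComponentsWithStats(mm); W=Ro.from_euler('xyz',st["orientation"])
H=[]
for i in range(1,n):
    if 150<t[i,4]<500 and t[i,1]>5:
        H.append(W.inv().apply(ray(s,st,c[i],85)[0]-st["ee_pos"])); print(t[i,:5],np.round(H[-1],1))
H=np.array(H)
# plate edges in tool frame
m=(L[...,2]>4)&(L[...,2]<18)&(abs(L[...,1])<60)&(abs(L[...,0])<75);m[270:]=0;P=L[m]
def edge(P,a,b,sgn,rng):
    r=[]
    for k in np.arange(*rng,3.):
        q=P[(P[:,a]>=k)&(P[:,a]<k+3)]
        if len(q)>5: r.append((k+1.5,sgn*np.max(sgn*q[:,b])))
    r=np.array(r);f=np.polyfit(r[:,0],r[:,1],1);return f
print("front x=f(y)",edge(P,1,0,1,(-45,45)));print("y+",edge(P,0,1,1,(5,58)),"y-",edge(P,0,1,-1,(5,58)))
for y in(-46,0,46):
    q=P[abs(P[:,1]-y)<2]; q=q[q[:,0]>15]; print("z at y",y,np.polyfit(q[:,0],q[:,2],1))
E
```

```text
[274  20  18  21 299] [131.8 -27.7  90.9]
[315  21  18  20 297] [131.6   2.3  90.9]
[356  21  19  21 300] [131.5  32.4  90.8]
[275  56  18  20 273] [107.7 -27.7  90.9]
[315  57  18  19 273] [107.6   2.3  90.8]
[355  57  18  20 276] [107.3  32.3  90.8]
[276  91  18  18 250] [ 83.7 -27.9  90.8]
[315  91  17  18 243] [83.6  2.1 90.8]
[354  91  18  19 264] [83.1 32.4 90.7]
front x=f(y) [-2.36747890e-03  6.40704306e+01]
y+ [4.81546482e-03 5.05412167e+01] y- [ 3.52606301e-04 -4.92543846e+01]
z at y -46 [3.54305299e-03 1.23505603e+01]
z at y 0 [0.01038032 6.90892974]
z at y 46 [2.70942485e-03 1.24409855e+01]
```

Emit:
arm_command(
  deltas=[
    [[0,0,0,0.03,0.0015,0,0.1],[0,0,0,0.03,0,0,0.1],[0,0,0,0.03,0,0,0.1],[0,0,0,0.015,0,0,0.1],[0,0,0,0.0034,0,0,0.1]],
  ],
)

```text
time: 18.05
ee_pos: [549.0, -28.9, 175.6]
orientation: [-3.14, -0.003, -0.279]
force: [-1.6, 0.2, -1.7]
opening: 17.9
finger_force: 50.0
```

Emit:
arm_command(
  deltas=[
    [[0,0,0,0,0,0.015,0.1],[0,0,0,0,0,0.01,0.1],[0,0,0,0,0,0.008,0.1],[0,0,0,0,0,0,0.1],[0,0,0,0,0,0,0.1]],
  ],
)

```text
time: 18.55
ee_pos: [547.2, -28.3, 142.7]
orientation: [-3.14, -0.002, -0.278]
force: [-0.1, 0.4, -1.6]
opening: 17.7
finger_force: 50.0
```

Emit:
arm_command(
  deltas=[
    [[0,0,0,0,0,0,0.1],[0,0,0,0,0,0,0.1],[0,0,0,0,0,0,0.1],[0,0,0,0,0,0,0.1],[0,0,0,0,0,0,0.1]],
  ],
)

```text
time: 19.05
ee_pos: [547.5, -28.4, 142.8]
orientation: [-3.14, -0.002, -0.278]
force: [0.3, -0.8, -1.4]
opening: 17.3
finger_force: 50.0
```

Emit:
arm_command(
  deltas=[
    [[0,0,0,0,0,0,0.1],[0,0,0,0,0,0,0.1],[0,0,0,0,0,0,0.1],[0,0,0,0,0,0,0.1],[0,0,0,0,0,0,0.1]],
  ],
)

```text
time: 19.55
ee_pos: [547.4, -28.4, 142.6]
orientation: [-3.14, -0.002, -0.278]
force: [-0.3, -0.1, -3.1]
opening: 18.0
finger_force: 50.0
```

```bash
python3 - <<'E'
from h import *
goto((547.5,-28.2,120),-0.281); st=manip.get_state();print(st["ee_pos"],st["orientation"],st["force"])
s,X=snap("wrist","w6.png");np.save("w6.npy",X)
E
```

```text
shift tool mm [-0.  -0.2 22.6] turn [-0.09 -0.11  0.17]
[547.43796479 -28.38080525 142.64348526] [-3.14009433e+00 -1.84412510e-03 -2.78020295e-01] [-0.32650357 -0.08897302 -3.10575963]
```

View pics/w6.png

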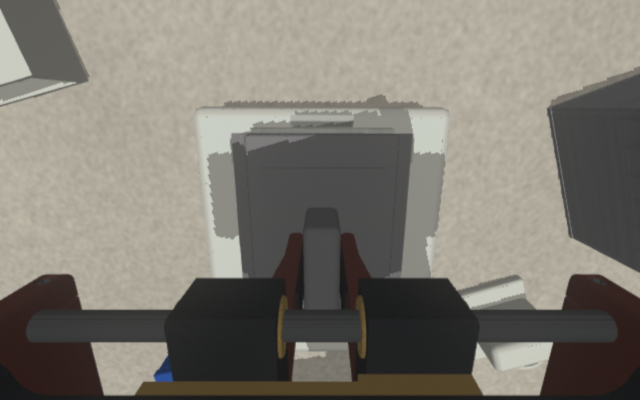

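The cover hangs about 25 mm above the guides, aligned with them. I'll lower it gently and watch the forces.

Emit:
arm_command(
  deltas=[
    [[0,0,0,0,0,0.005,0.1],[0,0,0,0,0,0.005,0.1],[0,0,0,0,0,0.004,0.1],[0,0,0,0,0,0.004,0.1],[0,0,0,0,0,0.004,0.1]],
  ],
  squeeze=60,
)

```text
time: 20.1
ee_pos: [547.4, -28.3, 120.2]
orientation: [-3.14, -0.002, -0.278]
force: [-0.6, 0.4, -2.2]
opening: 17.9
finger_force: 60.0
```

Emit:
arm_command(
  deltas=[
    [[0,0,0,0,0,0.002,0.1],[0,0,0,0,0,0.001,0.1],[0,0,0,0,0,0.001,0.1],[0,0,0,0,0,0.001,0.1],[0,0,0,0,0,0.001,0.1]],
  ],
)

```text
time: 20.6
ee_pos: [547.6, -28.4, 114.7]
orientation: [-3.14, -0.002, -0.278]
force: [0.1, 0.6, -1.9]
opening: 17.4
finger_force: 60.0
```

Emit:
arm_command(
  deltas=[
    [[0,0,0,0,0,0.001,0.1],[0,0,0,0,0,0.001,0.1],[0,0,0,0,0,0.001,0.1],[0,0,0,0,0,0.001,0.1],[0,0,0,0,0,0.001,0.1]],
  ],
)

```text
time: 21.1
ee_pos: [548.5, -28.4, 110.7]
orientation: [-3.14, -0.004, -0.278]
force: [-1.6, 0.1, 9.0]
opening: 17.8
finger_force: 60.0
```

Emit:
arm_command(
  deltas=[
    [[0,0,0,0,0,0.001,0.1],[0,0,0,0,0,0.001,0.1],[0,0,0,0,0,0.001,0.1],[0,0,0,0,0,0,0.1],[0,0,0,0,0,0,0.1]],
  ],
)

```text
time: 21.6
ee_pos: [548.9, -28.4, 108.1]
orientation: [-3.139, -0.005, -0.278]
force: [-1.8, 0.1, 10.6]
opening: 17.4
finger_force: 60.0
```

Emit:
arm_command(
  deltas=[
    [[0,0,0,-0.0005,0,0.001,0.1],[0,0,0,-0.0005,0,0.001,0.1],[0,0,0,0,0,0.001,0.1],[0,0,0,0,0,0.001,0.1],[0,0,0,0,0,0.001,0.1]],
  ],
)

```text
time: 22.1
ee_pos: [545.9, -28.1, 101.1]
orientation: [-3.14, -0.001, -0.278]
force: [0.2, -0.2, -1.4]
opening: 17.8
finger_force: 60.0
```

Emit:
arm_command(
  deltas=[
    [[0,0,0,0,0,0.001,0.1],[0,0,0,0,0,0.001,0.1],[0,0,0,0,0,0.001,0.1],[0,0,0,0,0,0.001,0.1],[0,0,0,0,0,0,0.1]],
  ],
)

```text
time: 22.6
ee_pos: [546.0, -28.1, 100.7]
orientation: [-3.14, -0.001, -0.278]
force: [-13.9, 0.1, 38.5]
opening: 17.7
finger_force: 60.0
```

Emit:
arm_command(
  deltas=[
    [[0,0,0,-0.0005,0,-0.0005,0.1],[0,0,0,0,0,0,0.1],[0,0,0,0,0,0,0.1],[0,0,0,0,0,0,0.1],[0,0,0,0,0,0,0.1]],
  ],
)

```text
time: 23.1
ee_pos: [546.0, -28.1, 100.7]
orientation: [-3.14, -0.002, -0.278]
force: [-10.0, -0.5, 31.6]
opening: 17.5
finger_force: 60.0
```

```bash
python3 - <<'E'
from h import *
for i in range(8): t,Y=snap("scene","s9.png"); st=manip.get_state(); print(np.round(st["force"],1),np.round(st["ee_pos"],1),np.round(st["orientation"],4))
s,X=snap("wrist","w9.png")
f=cv2.imread("pics/s9.png")[130:310,190:380];cv2.imwrite("pics/both.png",np.vstack([cv2.resize(f,(570,540))[:300],cv2.resize(cv2.imread("pics/w9.png")[80:290,180:460],(570,300))]))
L=Ro.from_euler('xyz',[np.pi,0,-0.281]).inv().apply((X-np.array([546.5,-28.4,85])).reshape(-1,3)).reshape(X.shape)
for a in(-46,46):
    m=(abs(L[...,1]-a)<2)&(abs(L[...,0]-40)<20)&(X[...,2]>80)&(X[...,2]<100);print(a,m.sum(),np.median(X[m][:,2]))
m=(abs(L[...,1])<20)&(abs(L[...,0]-40)<14)&(X[...,2]>80)&(X[...,2]<100);print(np.median(X[m][:,2]))
E
```

```text
[-10.1   0.1  31.3] [546.  -28.  100.7] [-3.1404e+00 -2.0000e-03 -2.7790e-01]
[-10.4   0.   31.6] [546.  -28.1 100.7] [-3.1404e+00 -2.0000e-03 -2.7790e-01]
[-9.6 -0.3 31. ] [546.  -28.  100.7] [-3.1404e+00 -2.0000e-03 -2.7790e-01]
[-10.1  -0.1  30.8] [546.  -28.1 100.7] [-3.1404e+00 -2.0000e-03 -2.7790e-01]
[-10.    0.1  30.7] [546.  -28.  100.7] [-3.1404e+00 -2.0000e-03 -2.7790e-01]
[-9.9  0.2 29.8] [546.  -28.  100.7] [-3.1404e+00 -2.0000e-03 -2.7790e-01]
[-10.4   0.7  30.1] [546.  -28.  100.7] [-3.1404e+00 -2.0000e-03 -2.7790e-01]
[-10.7  -0.7  31. ] [546.  -28.1 100.7] [-3.1404e+00 -2.0000e-03 -2.7790e-01]
-46 471 88.35240934994417
46 474 88.24908977241108
93.42243317507932
```

View pics/both.png

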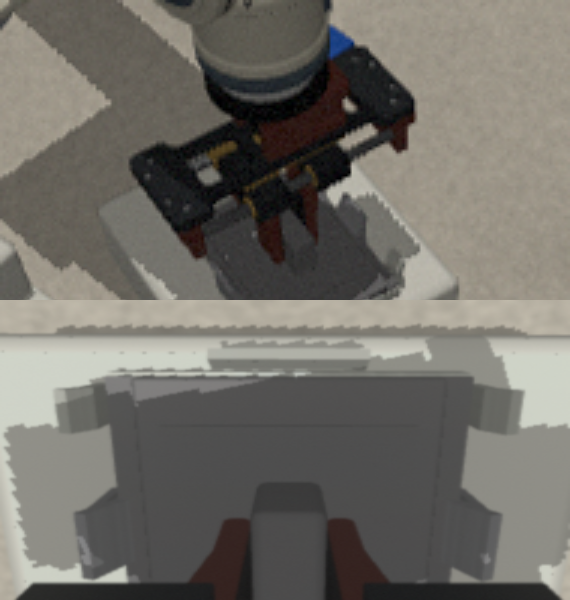

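The cover is home: its edge tops read 88.3 mm on both sides (the block's own top face read 85.4 mm in the same camera). Both clips reach over its edges, the clip force peaked and dropped, and the downward push is steady at about 31 N.

```bash
python3 -c "
from bench import manip
print(manip.job_done())"
```

```text
the job is handed in; nothing more can be done
None
```

The job is handed in at about 24 s: the stopper and wad are in the tub, and the cover is snapped home under both clips, still held and pressed down with about 31 N.

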